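# Seat the drilling template on the cupboard door's pins

### The job

The cupboard door on the bench needs new handle holes. Lift the yellow drilling template by its handle, lay it on the door's two steel pins and slide it about with light pressure, never forcing or dropping it, until both pins come up through its holes and it lies flush on the door; then let go of it. Leave everything else where it is.

Things in the scene. Friction and masses are not known exactly. Their poses are not given: they have to be found in the camera images.
- door: magenta cupboard door, flat and fixed on the bench, 260 (its x) by 360 (its y) by 18 thick. Origin: centre of its underside, z up. Two firm upright steel dowel pins, 8 in diameter, stand 14 proud of its top face, ends slightly chamfered, exactly 96 apart along the door's y. Paint and pins are marked if the template bears on them with more than 60 N.
- old_holes (a point): point on the door's top face (18 above its underside) where the middle between the two pins ought to be. The old holes were drilled by hand, so the true middle is anywhere up to 8 away from this point along the door's x and up to 8 along its y (different each time); the pins' line is truly parallel to the door's y. Axes as the door's.
- template: loose yellow plate, 90 (its x) by 150 (its y) by 8 thick, 0.3 to 0.6 kg, flat on the bench at the start. Two through holes, 11 diameter, on its y axis, 48 either side of its centre; fits either way round. Home, it lies flat on the door, pin ends showing 6 above its top; resting on the pins it is 14 higher. Origin: centre of its underside, z up. Its small steel dots are only marks.
- handle (a point): centre of the template's black bar handle, 42 above the template's underside: bar 16 wide (template's x) by 70 long (template's y) by 22 high (31 to 53 above the underside), carried on two posts. 23 clear between the plate's top and the bar.
- screwdriver: bystander, leave alone: screwdriver, 200 long, lying on the far half of the door, handle towards the door's -y. Origin: centre of its underside
- screw_jar: bystander, leave alone: glass jar of screws with a red cap, 52 across, 70 high. Origin: centre of its underside
- tape: bystander, leave alone: blue roll of tape lying flat, 90 across, 25 high. Origin: centre of its underside
- old_handle: bystander, leave alone: old brass bar handle, 96 long, 36 high, standing on its two feet. Origin: centre of its underside
- hinge_tin: bystander, leave alone: small steel tin, 44 across, 25 high, standing on the door's far corner (+x, +y in the door's frame). Origin: centre of its underside
Things that resemble listed ones, but are neither listed nor needed, are in the scene too. What is meant by the template is not blue, and is the larger of those in its own colour.

How it is judged:
By the outcome, as a careful person would: the job done as asked, in the order asked, and still so for the second after the job is handed in, with the robot touching nothing.
It also fails if it takes over 64 s, if anything falls off the work surface, if the arm or the gripper's body presses on something with over 40 N, if the wrist force passes 120 N, or if a joint passes its speed limit or range.

### The arm

A 6-joint arm with a two-finger parallel gripper is mounted at the origin on the work surface. World frame = base frame: x ahead of the robot, y to its left, z up, the work surface at z = 0. Lengths are in m, angles in rad, forces in N, time in s.
With the tool pointing down it reaches from about 0.275 to 0.725 m from the base axis. Payload 5.6 kg.
Tool frame: the origin (TCP) lies midway between the tips of the shut fingers; the grasp point (between the pads) lies 19 mm behind it; z points along the fingers, y is the line along which they close (so a half turn about z gives the same grasp; the last joint's range is limited). The gripper opens to 85 mm and grips with 20 to 120 N. Pads are 22 mm wide; open, the fingers measure 114 mm over their backs; the gripper's body (76 mm by 85 mm) begins 54 mm behind the grasp point. The pads swing forward as they close: fully open they stand 13 mm farther back than shut.
Start: joints at [-1.007, 0.255, 0.108, 0, -1.424, -0.285], TCP at [0.151, -0.529, 0.231] pointing down, gripper open.
Joint ranges: [-2.95, 2.95], [-1.21, 1.97], [-1.09, 1.5], [-2.87, 1.71], [-2.94, -0.07], [-3.05, 3.05]. Speed limits (rad/s): [2.57, 2.57, 3.14, 3.14, 3.14, 3.14].

### API

Orientations are given as [roll, pitch, yaw] about the fixed x, y, z axes, in that order (R = Rz(yaw) Ry(pitch) Rx(roll)).
In Python, from cell import bot, vision gives the robot as it stands.
- The arm moves only by the shell command python3 -m crank 'ROWS' [OPENING]. ROWS is a JSON object of lists of equal length, an entry for each row: "xyz": the shift along the tool's x, y, z scaled (see below), a list of three; "angular": the turn, a rotation vector about the tool's x, y, z scaled (see below), a list of three. A call has 1 to 5 rows; each row is the pose to reach, as a shift and turn from the pose commanded when the call began, along the tool's axes at that moment; what a row does not reach only later rows make up. The controller multiplies each number of a shift by 120 mm and each number of a turn by pi/2 rad. A row lasts 1/10 s, in which the tool goes at most 50 mm and 8.59 degrees, less where a joint would pass 70% of its speed; a pose out of reach is approached as far as the arm can. A call with a number of a shift or a turn outside -1 to 1 is refused whole. A call with a gripper value outside its range is refused whole. OPENING is the closure, from 0 (fully open) to 1 (shut), set as the call begins (- or left out, the last holds). The fingers move at their own pace and stop on an object; the grip force is fixed at half the most. Time passes only in rows, so rows that repeat a pose let the fingers close. It gives the time, the measured TCP pose, the force, the opening and the grip force at its end, in the units of the state.
- bot.get_obs(): the state, without advancing time (a new reading comes with each control period).
- vision.capture(name): name is "side" or "top" or "wrist"; returns the picture (480x640x3 uint8, red, green, blue); there is no depth.
- vision.camera_model(name): a dict with "fx", "fy", "cx", "cy" (pixels), "extrinsics" (4x4, takes a point from world to camera coordinates); the wrist camera has in their place "T_tool_cam" (4x4, takes a point from camera to tool coordinates, whose origin is the TCP and whose axes are the flange's). Camera axes: x right, y down, z forward; pixel columns grow to the right and rows downward; lengths in m; the calibration is good to about 2 mm. A picture is of the moment at which its call begins: read the wrist's pose just before it. camera_model takes no time and is no camera call.
- bot.finish_job(): hands the job in; it is judged then, once.
The state is a dict: "time": time; "joints": joint angles; "qd": joint speeds; "effort": joint torques, N m; "position": TCP position; "ee_rot": TCP orientation; "force": force on the tool from outside, world axes, zero at the start; "ft_torque": the same for the moment, N m; "width": finger opening in m; "finger_force": force on a finger pad.
Only numpy, scipy, OpenCV 4.12 (cv2) and the standard library are available. Lean on these libraries where they do the work, as an engineer would, in place of code of your own. Each camera call takes 0.05 s, during which the arm holds its last target. There are 200 camera calls.

## Working session

There is one attempt and no reset: what is moved stays moved. The work goes in short steps, Python scripts to look and compute and a shell command to move; the robot and the scene stay as the last step left them, time stands still between calls to the robot, and variables do not carry over. Pictures are saved under pics/ and viewed, at most 10 in all, crops included, and the job is handed in when it is done.

```bash
ls; mkdir -p pics; python3 - <<'E'
from cell import bot, vision
import cv2
o=bot.get_obs();print(o)
for n in("top","side"):
    im=vision.capture(n);cv2.imwrite(f"pics/{n}0.png",im[:,:,::-1]);print(n,vision.camera_model(n))
print(vision.camera_model("wrist"))
E
```

```text
pics
{'time': 0.0, 'joints': array([-1.00740595e+00,  2.55766416e-01,  1.06978317e-01, -4.79210686e-04,
       -1.42392675e+00, -2.84597814e-01]), 'qd': array([-0.00045957,  0.00046119,  0.00069242,  0.00032565, -0.0003324 ,
        0.00101732]), 'effort': array([ 6.76792897e-04, -3.86630702e+01,  2.37932897e+01,  5.36495090e+00,
       -6.17310972e-03, -1.91660251e-05]), 'position': array([ 0.15126679, -0.52825344,  0.23037452]), 'ee_rot': array([ 3.13961822e+00, -8.38188585e-05, -2.86287059e+00]), 'force': array([-0.19860604,  0.20553853,  0.2428403 ]), 'ft_torque': array([ 0.02407999, -0.03660478,  0.0111166 ]), 'finger_force': 0.0, 'width': 0.08533503770553726}
top {'fx': 436.6158125830367, 'fy': 436.6158125830367, 'cx': 323.13554426748397, 'cy': 234.61920361004422, 'extrinsics': array([[-0.02040567, -0.99951722,  0.02342947,  0.0524126 ],
       [-0.99609391,  0.01831095, -0.08638078,  0.51450546],
       [ 0.08591006, -0.02510061, -0.99598666,  0.95879676],
       [ 0.        ,  0.        ,  0.        ,  1.        ]])}
side {'fx': 539.77749468186, 'fy': 539.77749468186, 'cx': 327.0408188844279, 'cy': 247.30468749060287, 'extrinsics': array([[-0.7817269 , -0.62350659, -0.0119408 ,  0.42836564],
       [-0.30670629,  0.40106648, -0.86317839,  0.17834788],
       [ 0.54298647, -0.67110745, -0.50475785,  0.83746874],
       [ 0.        ,  0.        ,  0.        ,  1.        ]])}
{'fx': 387.543208008652, 'fy': 387.543208008652, 'cx': 320.32933694194537, 'cy': 235.51057693860594, 'T_tool_cam': array([[-5.43094228e-04, -9.57939314e-01, -2.86970341e-01,
         7.38857007e-02],
       [ 9.99999571e-01, -3.05092562e-04, -8.74075817e-04,
        -7.61653060e-06],
       [ 7.49759071e-04, -2.86970693e-01,  9.57939069e-01,
        -1.42767970e-01],
       [ 0.00000000e+00,  0.00000000e+00,  0.00000000e+00,
         1.00000000e+00]])}
```

View pics/top0.png

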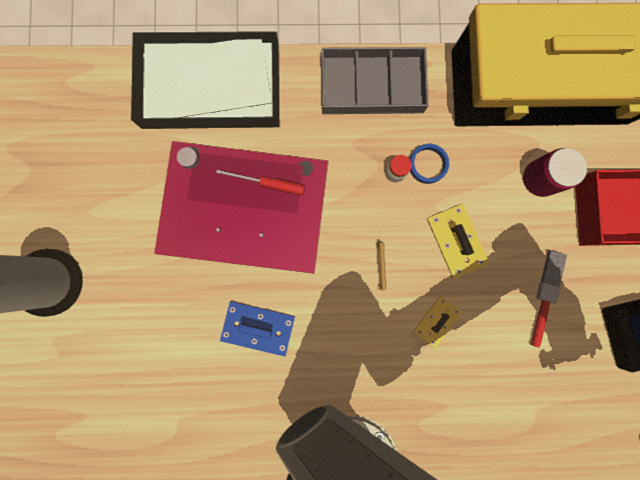

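View pics/side0.png

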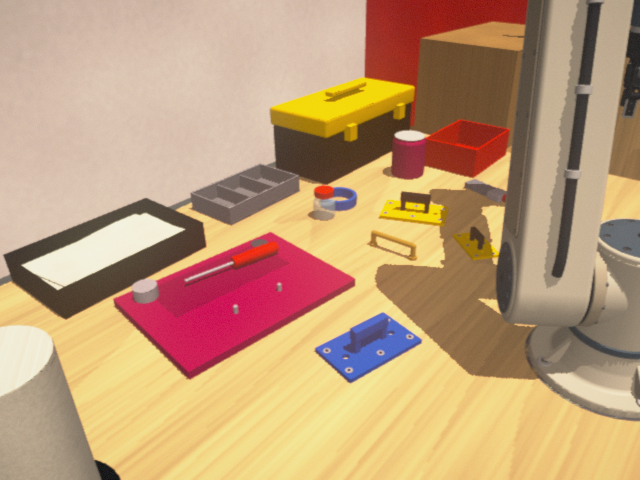

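The top view shows these candidates for the template:
- Large yellow plate at (457,240).
- Small yellow plate at (437,322), in the arm's shadow.
- Blue plate at (257,328), wrong colour.
- The yellow toolbox at (560,55) isn't a plate.

I choose (457,240). The door pins are at (218,230) and (262,235), and the hinge tin at (187,156) marks the door's +x,+y corner. In the side view the pins are at (236,309) and (279,287).

```bash
cat > h.py <<'E'
import numpy as np, cv2
from scipy.spatial.transform import Rotation as R
from cell import bot, vision
def cam(n, o=None):
    m=vision.camera_model(n); K=np.array([[m['fx'],0,m['cx']],[0,m['fy'],m['cy']],[0,0,1]])
    if n=="wrist":
        o=o or bot.get_obs(); T=np.eye(4); T[:3,:3]=R.from_euler('xyz',o['ee_rot']).as_matrix(); T[:3,3]=o['position']
        return K,T@m['T_tool_cam']
    return K,np.linalg.inv(m['extrinsics'])
def ray(c,px): 
    K,T=c; d=T[:3,:3]@np.linalg.inv(K)@[px[0],px[1],1]; return T[:3,3],d/np.linalg.norm(d)
def plane(c,px,z): p,d=ray(c,px); return p+d*(z-p[2])/d[2]
def meet(c1,a,c2,b):
    p,d=ray(c1,a); q,e=ray(c2,b); s=np.linalg.lstsq(np.c_[d,-e],q-p,rcond=None)[0]
    u,v=p+s[0]*d,q+s[1]*e; return (u+v)/2,np.linalg.norm(u-v)
def mask(im,lo,hi,cl=0):
    m=cv2.inRange(cv2.cvtColor(im,cv2.COLOR_RGB2HSV),lo,hi)
    return cv2.morphologyEx(m,cv2.MORPH_CLOSE,np.ones((cl,cl))) if cl else m
def blobs(m,amin): 
    cs=[c for c in cv2.findContours(m,cv2.RETR_EXTERNAL,cv2.CHAIN_APPROX_NONE)[0] if cv2.contourArea(c)>amin]
    return sorted(cs,key=cv2.contourArea,reverse=True)
def rect(c,cnt,z):
    "min-area rectangle of a contour cast on plane z (mm): centre, sizes, yaw of the long side"
    P=np.array([plane(c,p[0],z)[:2] for p in cnt],dtype=np.float32)*1000
    b=cv2.boxPoints(cv2.minAreaRect(P)); e=[b[1]-b[0],b[2]-b[1]]; e.sort(key=np.linalg.norm)
    a=np.degrees(np.arctan2(e[1][1],e[1][0]))%180
    return b.mean(0).round(1),[round(float(np.linalg.norm(x)),1) for x in e],round(float(a),2)
def move(xyz,yaw_deg):
    "shift and turn to a tool-down pose, in the units of the moves, from the measured pose"
    o=bot.get_obs(); M=R.from_euler('xyz',o['ee_rot']); G=R.from_euler('xyz',[180,0,yaw_deg],degrees=True)
    return (M.inv().apply(np.array(xyz)-o['position'])/.12).round(3),((M.inv()*G).as_rotvec()/(np.pi/2)).round(4)
E
python3 - <<'E'
from h import *
t=cv2.imread("pics/top0.png")[:,:,::-1].copy();s=cv2.imread("pics/side0.png")[:,:,::-1].copy()
c=cam("top");cs=cam("side")
for k in blobs(mask(t,(20,100,60),(35,255,255),9),200): print("yel",cv2.boundingRect(k),rect(c,k,.008))
for k in blobs(mask(t,(155,100,40),(178,255,255),15),3000): print("door",cv2.boundingRect(k),rect(c,k,.018))
k=mask(t[215:265,440:480].copy(),(0,0,0),(180,255,60))
for q in blobs(k,30): q=q+[440,215];print("handle",rect(c,q,.053))
for a,b in (((218,230),(236,309)),((262,235),(279,287))): print("pin",meet(c,a,cs,b),plane(c,a,.032))
cv2.imwrite("pics/crop.png",cv2.resize(t[195:355,400:500],None,fx=3.7,fy=3.7)[:,:,::-1])
for y in (0,90,180,-90): print(move([.5,-.3,.25],y))
E
```

```text
yel (0, 170, 577, 294) (array([342.7, 111.9], dtype=float32), [628.4, 1310.0], 90.29)
yel (160, 0, 480, 154) (array([ 892.8, -162.6], dtype=float32), [364.6, 1153.8], 90.55)
yel (352, 284, 288, 169) (array([ 200.5, -350.8], dtype=float32), [351.9, 676.2], 92.8)
yel (0, 118, 150, 33) (array([758.7, 606.3], dtype=float32), [75.2, 337.1], 89.21)
yel (0, 46, 133, 44) (array([917.2, 632.2], dtype=float32), [103.8, 302.8], 89.55)
yel (548, 451, 92, 29) (array([  -4.8, -545.1], dtype=float32), [59.5, 204.6], 88.22)
yel (564, 257, 76, 19) (array([ 432.6, -596.4], dtype=float32), [40.1, 177.3], 89.88)
yel (327, 162, 50, 18) (array([662.8, -26.5], dtype=float32), [39.8, 113.1], 87.72)
yel (0, 79, 47, 20) (array([867.6, 728.5], dtype=float32), [45.3, 104.8], 89.38)
yel (411, 44, 35, 39) (array([ 921.6, -216.7], dtype=float32), [76.5, 96.0], 2.73)
yel (190, 461, 95, 19) (array([  5.5, 239. ], dtype=float32), [35.2, 202.7], 91.34)
yel (0, 433, 41, 23) (array([ 76.5, 705.3], dtype=float32), [45.6, 85.0], 88.36)
yel (278, 67, 43, 29) (array([878.9,  93.2], dtype=float32), [52.4, 106.9], 75.82)
yel 
[... 173 characters left out ...]
 142, 172, 131) (array([583.2, 224.4], dtype=float32), [257.4, 357.2], 81.86)
handle (array([ 495.8, -259.9], dtype=float32), [24.0, 66.8], 22.02)
pin (array([0.52902728, 0.27590004, 0.02420722]), np.float64(0.0021821740218451327)) [0.5290573  0.27498213 0.032     ]
pin (array([0.51704159, 0.17922207, 0.02210489]), np.float64(1.0367523169230594e-05)) [0.51617527 0.17808804 0.032     ]
(array([-3.317,  1.03 , -0.161]), array([ 3.0000e-04,  1.5000e-03, -1.8226e+00]))
(array([-3.317,  1.03 , -0.161]), array([ 7.0000e-04, -1.0000e-03,  1.1774e+00]))
(array([-3.317,  1.03 , -0.161]), array([ 0.001 , -0.0002,  0.1774]))
(array([-3.317,  1.03 , -0.161]), array([ 9.000e-04,  7.000e-04, -8.226e-01]))
```

View pics/crop.png

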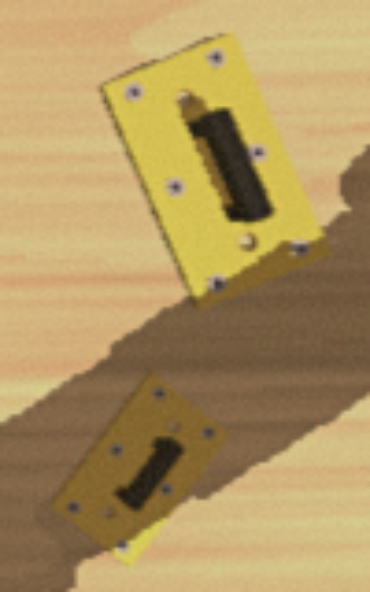

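The crop shows the large plate with its black handle, and the smaller twin below it in shadow. I take the large one. Approaching it now.

```bash
python3 -m crank '{"xyz":[[-0.4,0.12,0],[-0.8,0.25,0],[-1,0.31,0]],"angular":[[0,0,0],[0,0,0],[0,0,0]]}' 0 
python3 -m crank '{"xyz":[[-0.4,0.12,0],[-0.8,0.25,0],[-1,0.31,0]],"angular":[[0,0,0],[0,0,0],[0,0,0]]}' 0 
python3 -m crank '{"xyz":[[-0.4,0.12,0],[-0.8,0.25,0],[-1,0.31,0]],"angular":[[0,0,0],[0,0,0],[0,0,0]]}' 0 
python3 -c "
from h import *
print(move([.496,-.26,.2],-158))"
```

```text
time: 0.4
position: [0.2584, -0.4581, 0.2308]
ee_rot: [3.141, 0.0, -2.862]
force: [0.5, -0.7, -0.1]
width: 0.0855
finger_force: 0.0
time: 0.7
position: [0.3639, -0.3889, 0.2307]
ee_rot: [3.14, 0.0, -2.861]
force: [-0.5, 0.3, 0.2]
width: 0.0855
finger_force: 0.0
time: 1.0
position: [0.4691, -0.3199, 0.2304]
ee_rot: [3.14, -0.0, -2.861]
force: [-0.1, -0.0, -0.2]
width: 0.0856
finger_force: 0.0
(array([-0.354,  0.417,  0.254]), array([ 0.0008, -0.0002, -0.0655]))
```

```bash
python3 -m crank '{"xyz":[[-0.18,0.21,0.12],[-0.354,0.417,0.254],[-0.354,0.417,0.254],[-0.354,0.417,0.254]],"angular":[[0,0,-0.0655],[0,0,-0.0655],[0,0,-0.0655],[0,0,-0.0655]]}' 0 
python3 - <<'E'
from h import *
o=bot.get_obs();im=vision.capture("wrist");cv2.imwrite("pics/w1.png",im[:,:,::-1])
c=cam("wrist",o)
for k in blobs(mask(im,(22,150,60),(33,255,255),25),5000): print("yel",cv2.boundingRect(k),rect(c,k,.008))
for k in blobs(mask(im,(0,0,0),(180,255,60)),1500): print("blk",cv2.boundingRect(k),rect(c,k,.053))
E
```

```text
time: 1.4
position: [0.4938, -0.262, 0.2002]
ee_rot: [3.141, -0.001, -2.758]
force: [-0.3, -0.4, 0.2]
width: 0.0852
finger_force: 0.0
yel (261, 118, 110, 168) (array([ 495.3, -266.4], dtype=float32), [90.9, 150.5], 21.32)
yel (390, 0, 153, 90) (array([ 311.2, -215.1], dtype=float32), [68.4, 105.3], 140.4)
blk (0, 221, 640, 259) (array([ 613.7, -214.5], dtype=float32), [255.8, 613.9], 111.92)
blk (304, 170, 21, 93) (array([ 494.1, -267.3], dtype=float32), [15.7, 72.9], 22.08)
```

View pics/w1.png

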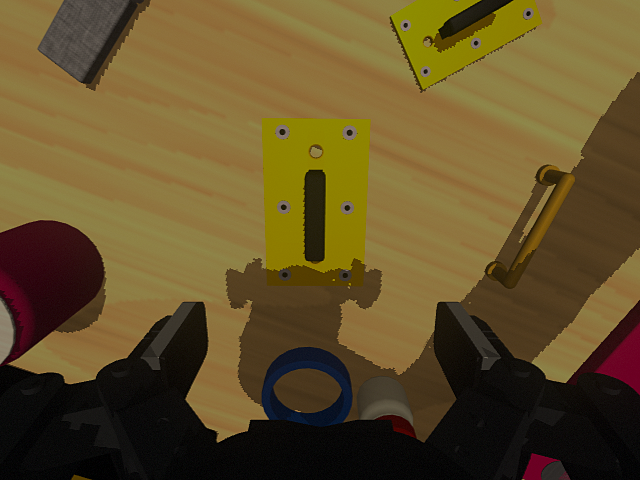

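The wrist view shows the template centred at about (315,205), handle at (315,216) and the fingers clear of the tape and jar. Plate size measures 91 x 150, so it is the right one. Descending.

```bash
python3 -c "
from h import *
print(move([.4945,-.267,.022],-158.2))"
```

```text
(array([ 0.007, -0.036,  1.49 ]), array([-0.    , -0.0003,  0.001 ]))
```

```bash
python3 -m crank '{"xyz":[[0.004,-0.02,0.35],[0.007,-0.036,0.7],[0.007,-0.036,0.95],[0.007,-0.036,0.95]],"angular":[[0,0,0],[0,0,0],[0,0,0],[0,0,0]]}' 0 
python3 -m crank '{"xyz":[[0,0,0.2],[0,0,0.4],[0,0,0.54],[0,0,0.54]],"angular":[[0,0,0],[0,0,0],[0,0,0],[0,0,0]]}' 0 
python3 -m crank '{"xyz":[[0,0,0],[0,0,0],[0,0,0],[0,0,0],[0,0,0]],"angular":[[0,0,0],[0,0,0],[0,0,0],[0,0,0],[0,0,0]]}' 1
python3 -m crank '{"xyz":[[0,0,0],[0,0,0],[0,0,0],[0,0,0],[0,0,0]],"angular":[[0,0,0],[0,0,0],[0,0,0],[0,0,0],[0,0,0]]}' 1
```

```text
time: 1.85
position: [0.4914, -0.2668, 0.0829]
ee_rot: [3.136, -0.006, -2.762]
force: [0.3, 0.9, 0.3]
width: 0.0857
finger_force: 0.0
time: 2.25
position: [0.4942, -0.2675, 0.022]
ee_rot: [3.141, -0.001, -2.761]
force: [-0.4, -0.7, 1.0]
width: 0.0857
finger_force: 0.0
time: 2.75
position: [0.4951, -0.2669, 0.0228]
ee_rot: [-3.141, 0.001, -2.76]
force: [1.7, -2.7, -0.2]
width: 0.0153
finger_force: 59.0
time: 3.25
position: [0.495, -0.2669, 0.0227]
ee_rot: [-3.141, 0.001, -2.76]
force: [-0.9, 1.7, 5.9]
width: 0.0152
finger_force: 60.2
```

```bash
python3 -m crank '{"xyz":[[0,0,-0.1],[0,0,-0.4],[0,0,-0.8],[0,0,-1],[0,0,-1]],"angular":[[0,0,0],[0,0,0],[0,0,0],[0,0,0],[0,0,0]]}' 1
python3 - <<'E'
from h import *
o=bot.get_obs();im=vision.capture("wrist");cv2.imwrite("pics/w2.png",im[:,:,::-1])
c=cam("wrist",o);print(o['position'],o['force'])
z=o['position'][2]-.023+.008
for k in blobs(mask(im,(22,150,60),(33,255,255),25),5000): print("yel",cv2.boundingRect(k),rect(c,k,z))
print(move([.523,.227,.14],-97.8))
E
```

```text
time: 3.75
position: [0.4966, -0.2678, 0.1464]
ee_rot: [-3.137, 0.006, -2.76]
force: [1.1, -0.5, -5.0]
width: 0.0151
finger_force: 59.4
[ 0.4966022  -0.2677799   0.14635568] [ 1.09336107 -0.53400921 -4.98233956]
yel (205, 118, 233, 235) (array([ 476.3, -276. ], dtype=float32), [90.5, 104.9], 21.78)
yel (418, 0, 183, 81) (array([ 377.5, -243.2], dtype=float32), [26.6, 64.9], 111.77)
(array([-1.748,  3.733,  0.028]), array([-0.0014,  0.001 , -0.6705]))
```

View pics/w2.png

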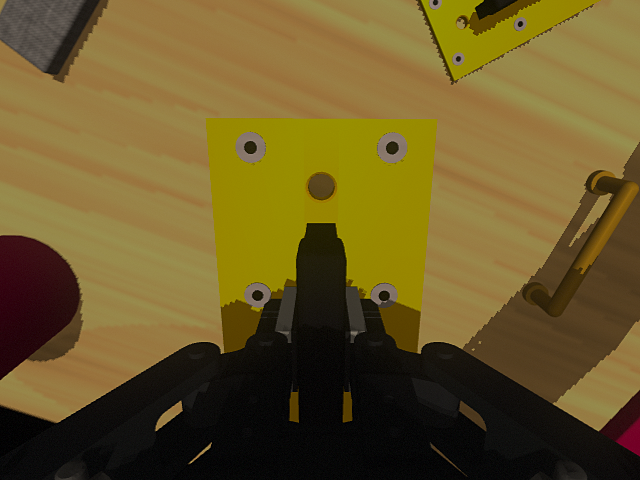

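The plate hangs level in the grip, with the near hole visible at (321,186) and the near edge at row 118. The weight is about 5 N. Carrying it to the door.

```bash
python3 -m crank '{"xyz":[[-0.08,0.18,0],[-0.17,0.37,0],[-0.26,0.56,0],[-0.35,0.75,0],[-0.437,0.933,0]],"angular":[[0,0,0],[0,0,0],[0,0,0],[0,0,0],[0,0,0]]}' 1
python3 -m crank '{"xyz":[[-0.08,0.18,0],[-0.17,0.37,0],[-0.26,0.56,0],[-0.35,0.75,0],[-0.437,0.933,0]],"angular":[[0,0,0],[0,0,0],[0,0,0],[0,0,0],[0,0,0]]}' 1
python3 -m crank '{"xyz":[[-0.08,0.18,0],[-0.17,0.37,0],[-0.26,0.56,0],[-0.35,0.75,0],[-0.437,0.933,0]],"angular":[[0,0,-0.05],[0,0,-0.12],[0,0,-0.2],[0,0,-0.28],[0,0,-0.34]]}' 1
python3 -c "
from h import *
print(bot.get_obs()['joints'],move([.523,.227,.12],-97.8))"
```

```text
time: 4.3
position: [0.4997, -0.1421, 0.1394]
ee_rot: [3.139, -0.004, -2.76]
force: [0.7, -0.1, -4.3]
width: 0.0148
finger_force: 59.5
time: 4.8
position: [0.5067, -0.0191, 0.1395]
ee_rot: [3.14, -0.005, -2.76]
force: [1.0, -0.4, -5.1]
width: 0.0151
finger_force: 59.5
time: 5.3
position: [0.5137, 0.104, 0.1395]
ee_rot: [3.138, -0.004, -2.221]
force: [1.1, 0.1, -5.0]
width: 0.0153
finger_force: 59.6
[ 0.4978543   0.25513239 -0.12930576 -0.00126788 -1.1915413  -1.14804068] (array([-0.863,  0.559,  0.16 ]), array([ 0.0027, -0.0021, -0.3276]))
```

```bash
python3 -m crank '{"xyz":[[-0.2,0.13,0],[-0.43,0.28,0.05],[-0.65,0.42,0.1],[-0.863,0.559,0.16],[-0.863,0.559,0.16]],"angular":[[0,0,-0.08],[0,0,-0.16],[0,0,-0.24],[0,0,-0.32],[0,0,-0.3276]]}' 1
python3 -m crank '{"xyz":[[-0.2,0,0],[-0.4,0,0],[-0.5,0,0],[-0.5,0,0],[-0.5,0,0]],"angular":[[0,0,0],[0,0,0],[0,0,0],[0,0,0],[0,0,0]]}' 1
python3 - <<'E'
from h import *
t=cv2.imread("pics/top0.png")[:,:,::-1].copy();s=cv2.imread("pics/side0.png")[:,:,::-1].copy()
def cen(im,x,y,r=7):
    p=im[y-r:y+r+1,x-r:x+r+1].astype(float); w=np.clip(p[:,:,1]-np.median(p[:,:,1])-35,0,None)  # green: pins stand out on magenta
    g=np.mgrid[-r:r+1,-r:r+1]; return np.array([x+(w*g[1]).sum()/w.sum(),y+(w*g[0]).sum()/w.sum()])
c=cam("top");cs=cam("side")
for a,b in (((218,230),(236,309)),((262,235),(279,287))):
    A=cen(t,*a,r=4);B=cen(s,*b); print(A,B,meet(c,A,cs,B),plane(c,A,.029))
o=bot.get_obs();im=vision.capture("wrist");cv2.imwrite("pics/w3.png",im[:,:,::-1]);np.save("w3.npy",np.r_[o['position'],o['ee_rot']])
print(o['position'],o['ee_rot'])
E
```

```text
time: 5.8
position: [0.5234, 0.2287, 0.1186]
ee_rot: [3.136, -0.003, -1.705]
force: [-0.8, -0.4, -4.8]
width: 0.0151
finger_force: 59.6
time: 6.3
position: [0.533, 0.2849, 0.1214]
ee_rot: [3.139, -0.002, -1.711]
force: [-0.8, -0.4, -4.3]
width: 0.015
finger_force: 59.5
[217.48265896 229.22254335] [235.21753485 307.98275862] (array([0.5304221 , 0.27647483, 0.0261174 ]), np.float64(0.0026370017619065443)) [0.53111494 0.27676964 0.029     ]
[260.64806867 234.5751073 ] [279.00677789 285.80865485] (array([0.51675736, 0.18098039, 0.02595639]), np.float64(0.0024625889419312456)) [0.51744149 0.18141834 0.029     ]
[0.53301307 0.28489905 0.12141891] [ 3.13934680e+00 -2.29770705e-03 -1.71143160e+00]
```

View pics/w3.png

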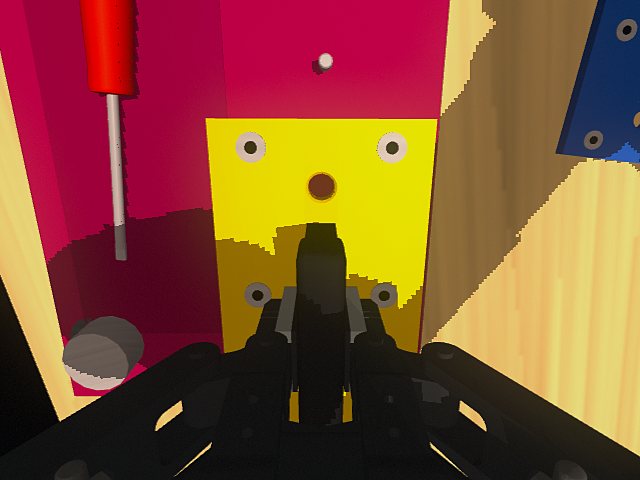

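The view shows the pin's end at about (326,61) beyond the plate edge, the hole at (321,186), and the plate edge level at row 118. The screwdriver and tin are clear to the left.

```bash
cat >> h.py <<'E'
def hole_pin(im,o,hz,pin=None):
    c=cam("wrist",o); k=mask(im[165:210,295:345].copy(),(22,150,60),(33,255,255)); 
    q=blobs(255-k,100)[0]; (u,v),r=cv2.minEnclosingCircle(q); h=plane(c,(u+295,v+165),hz)
    return (u+295,v+165,r),h
E
python3 - <<'E'
from h import *
im=cv2.imread("pics/w3.png")[:,:,::-1].copy();a=np.load("w3.npy");o=dict(position=a[:3],ee_rot=a[3:])
uv,h=hole_pin(im,o,a[2]-.023+.008);c=cam("wrist",o)
k=mask(im[45:80,305:350].copy(),(0,0,150),(180,90,255));q=blobs(k,20)[0];(u,v),r=cv2.minEnclosingCircle(q)
p=plane(c,(u+305,v+45),.032);print(uv,h,(u+305,v+45,r),p,p-h)
M=R.from_euler('xyz',a[3:]);print("hole in tool",M.inv().apply(h-a[:3]),"pin-hole tool mm",1000*M.inv().apply(p-h), "tool axes units",M.inv().apply(p-h)/.12)
# door edges seen by wrist: left dark edge none; plate front edge yaw
e=[plane(c,x,a[2]-.015)[:2] for x in ((210,118),(435,118))];d=e[1]-e[0];print(np.degrees(np.arctan2(d[1],d[0])),np.linalg.norm(d))
# door's near long edge (right side, x~445..)
m=mask(im,(155,150,80),(178,255,255))
P=[]
for y in range(0,100,5):
    x=np.where(m[y])[0].max(); P.append(plane(c,(x,y),.018)[:2])
print(np.array(P)[::6]);L=cv2.fitLine(np.array(P,np.float32),cv2.DIST_HUBER,0,.01,.01).ravel();print(np.degrees(np.arctan2(L[1],L[0])))
E
```

```text
(321.0, 184.0, 13.038504600524902) [0.52532187 0.23722    0.10641891] (325.5, 60.14285755157471, 7.298758506774902) [0.51459308 0.18136988 0.032     ] [-0.01072879 -0.05585011 -0.07441891]
hole in tool [0.04825182 0.00089804 0.01511296] pin-hole tool mm [56.63145022  2.62680612 74.55531501] tool axes units [0.47192875 0.02189005 0.62129429]
171.91157957509122 0.08775382979930857
[[0.44111339 0.1584407 ]
 [0.44353418 0.17345033]
 [0.446053   0.18906772]
 [0.44808435 0.2054145 ]]
81.78659
```

```bash
python3 -m crank '{"xyz":[[0.24,0.01,0],[0.472,0.015,0.1],[0.472,0.015,0.3],[0.472,0.015,0.467],[0.472,0.015,0.467]],"angular":[[0,0,0],[0,0,0],[0,0,0],[0,0,0],[0,0,0]]}' 1
python3 -m crank '{"xyz":[[0,0,0],[0,0,0]],"angular":[[0,0,0],[0,0,0]]}' 1
python3 - <<'E'
from h import *
o=bot.get_obs();im=vision.capture("wrist");print(o['position'],o['ee_rot'],o['force'])
cv2.imwrite("pics/w4.png",cv2.resize(im[120:270,220:420],None,fx=4,fy=4,interpolation=2)[:,:,::-1])
np.save("w4.npy",im)
E
```

```text
time: 6.85
position: [0.5217, 0.2275, 0.0639]
ee_rot: [3.136, -0.004, -1.713]
force: [-0.7, -0.8, -4.3]
width: 0.0152
finger_force: 59.4
time: 7.05
position: [0.5251, 0.2302, 0.0683]
ee_rot: [-3.14, 0.001, -1.711]
force: [0.9, -0.6, -3.5]
width: 0.0152
finger_force: 59.5
[0.52506268 0.23023939 0.06826245] [-3.13951154e+00  1.37864293e-03 -1.71114300e+00] [ 0.87298942 -0.56757218 -3.53103255]
```

View pics/w4.png

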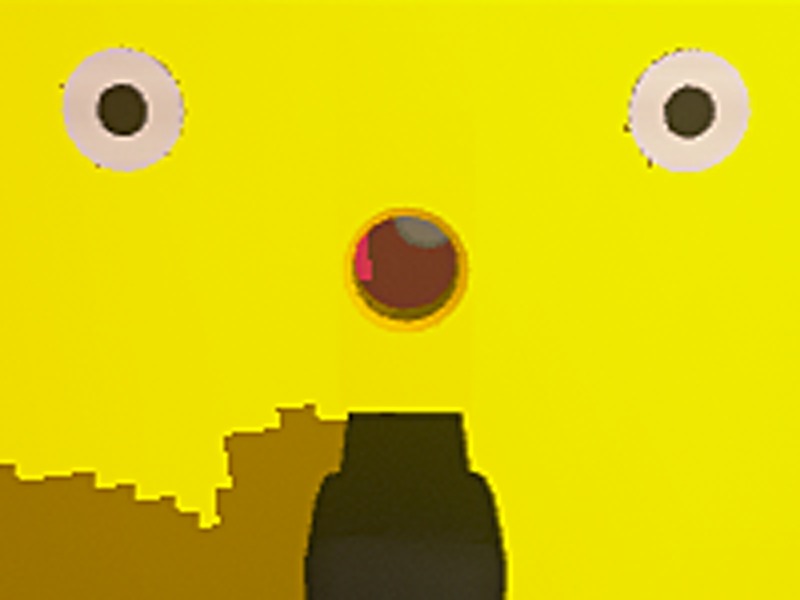

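The pin's end shows through the hole. Its lower arc is at crop (422,248), so the pin centre is at about (422,212) and the hole centre at (407,268). Converting this to a shift.

```bash
python3 - <<'E'
from h import *
o=bot.get_obs();c=cam("wrist",o);z=o['position'][2]
h=plane(c,(220+407/4,120+268/4),z-.015);p=plane(c,(220+422/4,120+212/4),.032);b=plane(c,(220+422/4,120+248/4),.032)
M=R.from_euler('xyz',o['ee_rot']);print(h,p,np.linalg.norm(p-b),"hole tool",M.inv().apply(h-o['position']),"shift mm",1000*M.inv().apply(p-h),M.inv().apply(p-h)/.12)
E
```

```text
[0.51727941 0.18400239 0.0532597 ] [0.51513596 0.18140156 0.032     ] 0.004148923257208466 hole tool [0.04704831 0.00120414 0.01492012] shift mm [ 2.909971    1.80276464 21.25125285] [0.02424976 0.01502304 0.17709377]
```

```bash
python3 -m crank '{"xyz":[[0.024,0.015,0.03],[0.024,0.015,0.06],[0.024,0.015,0.06],[0.024,0.015,0.06]],"angular":[[0,0,0],[0,0,0],[0,0,0],[0,0,0]]}' 1
python3 - <<'E'
from h import *
o=bot.get_obs();im=vision.capture("wrist");print(o['position'],o['ee_rot'],o['force'])
cv2.imwrite("pics/w5.png",cv2.resize(im[160:220,280:360],None,fx=8,fy=8,interpolation=2)[:,:,::-1])
E
```

```text
time: 7.5
position: [0.5219, 0.2273, 0.0595]
ee_rot: [3.141, -0.0, -1.711]
force: [-0.0, -1.3, -4.3]
width: 0.0152
finger_force: 59.6
[0.52189206 0.22732808 0.05948168] [ 3.14145087e+00 -2.61791486e-04 -1.71115115e+00] [-0.01659904 -1.26139547 -4.34584427]
```

View pics/w5.png

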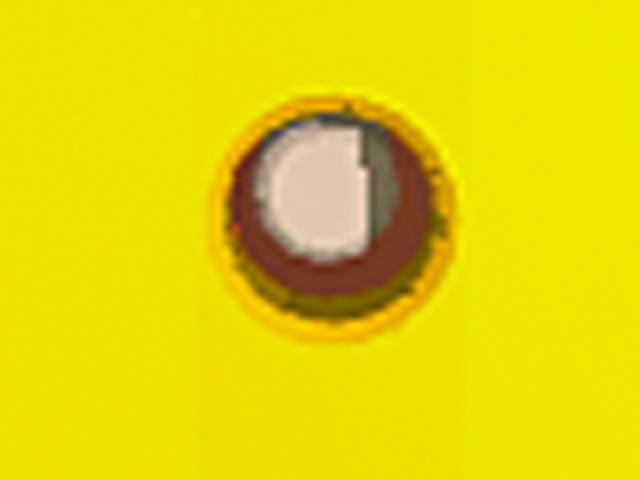

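The whole pin end is now visible, centred at crop (326,190), with the hole rim centre at (334,219).

```bash
python3 - <<'E'
from h import *
o=bot.get_obs();c=cam("wrist",o);z=o['position'][2]
h=plane(c,(280+334/8,160+219/8),z-.015);p=plane(c,(280+326/8,160+190/8),.032)
M=R.from_euler('xyz',o['ee_rot']);print(h,p,"shift mm",1000*M.inv().apply(p-h),M.inv().apply(p-h)/.12)
E
```

```text
[0.51429366 0.18116686 0.04460501] [0.51475725 0.18162306 0.032     ] shift mm [-0.51701006 -0.3934623  12.60504235] [-0.00430842 -0.00327885  0.10504202]
```

```bash
python3 -m crank '{"xyz":[[-0.004,-0.003,0.01],[-0.004,-0.003,0.02],[-0.004,-0.003,0.03],[-0.004,-0.003,0.04],[-0.004,-0.003,0.04]],"angular":[[0,0,0],[0,0,0],[0,0,0],[0,0,0],[0,0,0]]}' 1
python3 -m crank '{"xyz":[[0,0,0.01],[0,0,0.02],[0,0,0.02]],"angular":[[0,0,0],[0,0,0],[0,0,0]]}' 1
```

```text
time: 8.05
position: [0.5222, 0.2277, 0.0545]
ee_rot: [3.141, -0.0, -1.711]
force: [0.1, -0.3, -4.4]
width: 0.0149
finger_force: 59.6
time: 8.35
position: [0.5222, 0.2277, 0.0521]
ee_rot: [3.141, -0.0, -1.711]
force: [-0.4, -0.7, -4.8]
width: 0.015
finger_force: 59.6
```

```bash
python3 -m crank '{"xyz":[[0,0,0.01],[0,0,0.02],[0,0,0.03],[0,0,0.03]],"angular":[[0,0,0],[0,0,0],[0,0,0],[0,0,0]]}' 1
python3 -m crank '{"xyz":[[0,0,0.01],[0,0,0.02],[0,0,0.03],[0,0,0.03]],"angular":[[0,0,0],[0,0,0],[0,0,0],[0,0,0]]}' 1
```

```text
time: 8.75
position: [0.5222, 0.2277, 0.0485]
ee_rot: [3.141, -0.0, -1.711]
force: [0.1, -0.6, -5.5]
width: 0.0153
finger_force: 59.6
time: 9.15
position: [0.5222, 0.2277, 0.0449]
ee_rot: [3.141, -0.0, -1.711]
force: [-0.3, -0.1, -5.2]
width: 0.0153
finger_force: 59.6
```

```bash
python3 -m crank '{"xyz":[[0,0,0.01],[0,0,0.02],[0,0,0.025],[0,0,0.025]],"angular":[[0,0,0],[0,0,0],[0,0,0],[0,0,0]]}' 1
python3 -m crank '{"xyz":[[0,0,0.004],[0,0,0.004]],"angular":[[0,0,0],[0,0,0]]}' 1
python3 - <<'E'
from h import *
im=vision.capture("wrist");cv2.imwrite("pics/w6.png",cv2.resize(im[120:270,220:420],None,fx=4,fy=4)[:,:,::-1])
im=vision.capture("side");cv2.imwrite("pics/s6.png",cv2.resize(im[210:370,100:360],None,fx=3,fy=3)[:,:,::-1])
E
```

```text
time: 9.55
position: [0.5223, 0.2277, 0.042]
ee_rot: [3.141, -0.0, -1.711]
force: [0.4, -0.0, -4.6]
width: 0.0153
finger_force: 59.6
time: 9.75
position: [0.5224, 0.2278, 0.0417]
ee_rot: [-3.142, 0.0, -1.711]
force: [0.3, -0.3, -4.4]
width: 0.0155
finger_force: 59.6
```

View pics/s6.png

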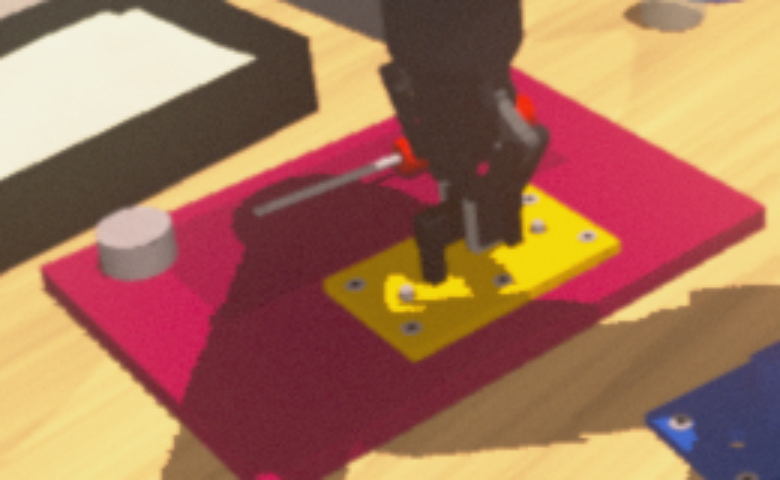

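Both pins stand up through the holes, at crop (406,292) and (538,226). The plate is about 1 mm off flush. Easing it down.

```bash
python3 -m crank '{"xyz":[[0,0,0.004],[0,0,0.004]],"angular":[[0,0,0],[0,0,0]]}' 1
python3 -m crank '{"xyz":[[0,0,0.004],[0,0,0.004]],"angular":[[0,0,0],[0,0,0]]}' 1
python3 -m crank '{"xyz":[[0,0,0.002],[0,0,0.002]],"angular":[[0,0,0],[0,0,0]]}' 1
```

```text
time: 10.05
position: [0.5223, 0.2278, 0.0411]
ee_rot: [3.141, -0.0, -1.711]
force: [0.4, -0.5, -4.0]
width: 0.0151
finger_force: 59.6
time: 10.25
position: [0.5225, 0.2278, 0.0408]
ee_rot: [-3.141, 0.0, -1.711]
force: [0.2, -0.7, -4.0]
width: 0.0152
finger_force: 59.8
time: 10.45
position: [0.5224, 0.2278, 0.0407]
ee_rot: [-3.141, 0.0, -1.711]
force: [-2.1, -0.7, -1.8]
width: 0.0152
finger_force: 60.0
```

Contact is beginning: the carried load dropped from 4 to 1.8 N. Settling a bit further.

```bash
python3 -m crank '{"xyz":[[0,0,0.002],[0,0,0.002]],"angular":[[0,0,0],[0,0,0]]}' 1
python3 -m crank '{"xyz":[[0,0,0.002],[0,0,0.002]],"angular":[[0,0,0],[0,0,0]]}' 1
```

```text
time: 10.65
position: [0.5225, 0.2278, 0.0407]
ee_rot: [-3.141, 0.0, -1.711]
force: [-3.2, -0.7, 0.9]
width: 0.0151
finger_force: 60.5
time: 10.85
position: [0.5225, 0.2278, 0.0407]
ee_rot: [-3.141, 0.0, -1.711]
force: [-3.7, -0.7, 5.1]
width: 0.0151
finger_force: 61.0
```

Flush: the TCP no longer sinks and the push is about 5 N. Releasing and withdrawing straight up.

```bash
python3 -m crank '{"xyz":[[0,0,0],[0,0,0],[0,0,0],[0,0,0],[0,0,0]],"angular":[[0,0,0],[0,0,0],[0,0,0],[0,0,0],[0,0,0]]}' 0
python3 -m crank '{"xyz":[[0,0,0],[0,0,-0.1],[0,0,-0.3],[0,0,-0.6],[0,0,-0.9]],"angular":[[0,0,0],[0,0,0],[0,0,0],[0,0,0],[0,0,0]]}' 0
python3 -m crank '{"xyz":[[0,0,-0.2],[0,0,-0.5],[0,0,-0.5]],"angular":[[0,0,0],[0,0,0],[0,0,0]]}' 0
python3 - <<'E'
from h import *
w=vision.capture("wrist")[60:300,160:480]
s=vision.capture("side")[210:370,100:360]
cv2.imwrite("pics/end.png",np.vstack([cv2.resize(w,(390,293)),cv2.resize(s,(390,240))])[:,:,::-1])
E
```

```text
time: 11.35
position: [0.5225, 0.2279, 0.04]
ee_rot: [-3.141, 0.0, -1.711]
force: [0.3, -0.7, -0.4]
width: 0.0847
finger_force: 0.0
time: 11.85
position: [0.5222, 0.2275, 0.15]
ee_rot: [-3.141, -0.0, -1.711]
force: [0.4, 0.9, 0.5]
width: 0.0856
finger_force: 0.0
time: 12.15
position: [0.5249, 0.2287, 0.2148]
ee_rot: [-3.132, 0.006, -1.711]
force: [0.1, -0.2, 0.0]
width: 0.0854
finger_force: 0.0
```

View pics/end.png

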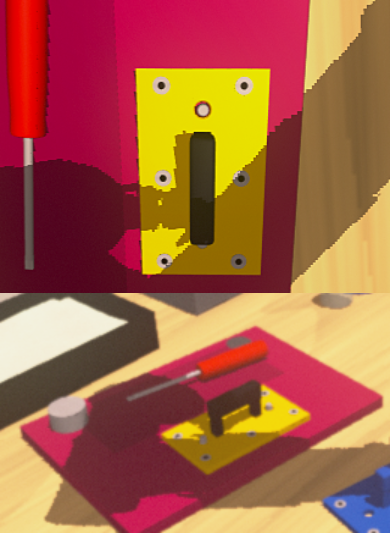

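The template lies flat on the door with the near pin up in its hole at (203,109). The screwdriver and tin are undisturbed and the gripper is clear.

```bash
python3 -m crank '{"xyz":[[0,0,0],[0,0,0],[0,0,0]],"angular":[[0,0,0],[0,0,0],[0,0,0]]}' 0 >/dev/null; python3 -c "
from cell import bot
print(bot.finish_job())"
```

```text
the job is handed in; nothing more can be done
None
```

The template is home: it lies flush on the door with both pins up through its holes. I let go of it and handed the job in at about 12.5 s; I saw no sign that anything else moved.

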